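# Close the chuck case and hold it up level

### The job

The open plastic case on the slotted iron plate already holds a drill chuck. Fit its loose lid, which lies on the bench, fully down on the case and let go of it, then take the closed case by its sides, lift it and finish still holding it in the air, steady and level, about 15 cm clear of the plate, with the chuck inside and the lid on. Do not let the case tip on the way, and leave the spanner, the oil bottle and the drill vise where they are.

Things in the scene. Friction and masses are not known exactly. Their poses are not given: they have to be found in the camera images.
- plate: Fixed slotted iron set-up plate, 200 x 180 x 18 mm (x, y, z), grey sides and dark top; origin at the centre of its underside on the bench. The case stands on its top, 18 mm above the bench. It may be on the robot's left with the lid on the right, or the other way about.
- case_center (a point): Centre (half-way up) of the open white plastic case: outside 140 mm along its x, 60 mm along its y, 52 mm high, z up, at any yaw. Walls and floor 5 mm (mouth 130 x 50 mm); rim 26 mm above this point, underside 26 mm below. The chuck lies in the pocket at its +x end; a flat chuck key is fixed in the -x half. The plain long sides are the place to grip (60 mm across, along its y).
- case: The same case; origin at the centre of its underside, same axes. Empty 0.30 kg; loaded and lidded about 0.67 kg, balancing about 14 mm from the middle towards the chuck (+x) end: gripped there it hangs level.
- chuck_center (a point): Centre of the steel drill chuck, 36 mm in diameter and 54 mm long along its x, 0.28 kg (varies by a quarter); it lies loose in the case's pocket, parallel to the case's x, about 34 mm from the case's middle, and stays there.
- lid_grip (a point): Middle (half-way up) of the black grip bar on top of the loose white lid, which lies right way up on the bench. The bar is 40 mm along the lid's x, 16 mm along its y, 16 mm tall: its top is 8 mm above this point, the top of the lid's plate 8 mm below, the lid's lowest point 20 mm below. Lid fitted (either way round), this point is 38 mm above the case's centre point.
- lid: The same lid; origin at the centre of its underside, same axes, about 0.09 kg. Its plate, 135 x 55 x 4 mm, has underneath a rounded lip, 125.6 x 45.6 mm outside and 8 mm deep, that drops into the case's mouth with 2.2 mm play all round. Fitted, the plate rests on the rim, within the case's outline, with the bar's top 20 mm above the rim.
- wrench: Bystander: steel spanner, 150 mm long, lying on the bench between the plate and the lid; origin under its middle.
- oil: Bystander: yellow oil bottle with a black cap, 52 mm in diameter, 110 mm tall, standing between the plate and the lid; origin at the centre of its underside.
- vise: Bystander: steel drill vise, about 170 x 90 mm and 66 mm high, clamping a white plastic block, standing beyond the oil bottle; origin at the centre of its underside.
Things that resemble listed ones, but are neither listed nor needed, are in the scene too. Leave any blue or yellow look-alike of the lid alone.

How it is judged (in metres and radians):
On the way, in this order (a step that is already met when the one before it is completed fails the run):
1. The lid is fitted fully down on the case while the case stands on the plate, and is let go of (z of lid_grip in the frame of case_center between 0.034 and 0.0415 m and x of lid_grip in the frame of case_center between -0.006 and 0.006 m and y of lid_grip in the frame of case_center between -0.005 and 0.005 m and angle between the z axis of lid_grip and the z axis of case_center, either way round below 0.06 rad and x of chuck_center in the frame of case_center between 0 and 0.06 m and y of chuck_center in the frame of case_center between -0.02 and 0.02 m and z of chuck_center in the frame of case_center between -0.022 and 0.022 m and z of case_center in the frame of plate below 0.048 m and contact force between the fingers and lid below 0.1 N), for 0.2 s.
2. The closed case is lifted clear of the plate (z of lid_grip in the frame of case_center between 0.034 and 0.0415 m and x of lid_grip in the frame of case_center between -0.006 and 0.006 m and y of lid_grip in the frame of case_center between -0.005 and 0.005 m and angle between the z axis of lid_grip and the z axis of case_center, either way round below 0.06 rad and x of chuck_center in the frame of case_center between 0 and 0.06 m and y of chuck_center in the frame of case_center between -0.02 and 0.02 m and z of chuck_center in the frame of case_center between -0.022 and 0.022 m and z of case_center in the frame of plate above 0.064 m and contact force between case and plate below 0.1 N), for 0.2 s.
At the end, for the whole second after the job is handed in: The fingers hold the case itself, underside 100 mm or more above the plate, level within 7 degrees, still (0.03 m/s, 0.2 rad/s), touching neither plate nor bystanders; chuck in its pocket; lid down on the rim (within 4 mm in height, 6 mm along, 5 mm across, parallel within 0.06 rad) (z of lid_grip in the frame of case_center between 0.034 and 0.0415 m and x of lid_grip in the frame of case_center between -0.006 and 0.006 m and y of lid_grip in the frame of case_center between -0.005 and 0.005 m and angle between the z axis of lid_grip and the z axis of case_center, either way round below 0.06 rad and x of chuck_center in the frame of case_center between 0 and 0.06 m and y of chuck_center in the frame of case_center between -0.02 and 0.02 m and z of chuck_center in the frame of case_center between -0.022 and 0.022 m and z of case_center in the frame of plate above 0.144 m and angle between case_center's own z axis and vertical below 0.12 rad and linear speed of case below 0.03 m/s and angular speed of case below 0.2 rad/s and contact force between the fingers and case above 1 N and contact force between case and wrench below 0.2 N and contact force between case and oil below 0.2 N and contact force between case and vise below 0.2 N and contact force between case and plate below 0.2 N); the arm keeps its last pose, push and grip.
It fails at once if The case is tipped by more than 0.35 rad (20 degrees) (angle between case_center's own z axis and vertical above 0.35 rad).
It fails at once if The spanner is moved by more than 25 mm or knocked over (distance of wrench from where it was at the start of the episode above 0.025 m or angle between wrench's own z axis and vertical above 0.4 rad).
It fails at once if The oil bottle is moved by more than 25 mm or knocked over (distance of oil from where it was at the start of the episode above 0.025 m or angle between oil's own z axis and vertical above 0.4 rad).
It fails at once if The drill vise is moved by more than 25 mm or knocked over (distance of vise from where it was at the start of the episode above 0.025 m or angle between vise's own z axis and vertical above 0.4 rad).
It also fails if it takes over 61 s, if anything falls off the work surface, if the arm or the gripper's body presses on something with over 40 N, if the wrist force passes 120 N, or if a joint passes its speed limit or range.

### The arm

A 6-joint arm with a two-finger parallel gripper is mounted at the origin on the work surface. World frame = base frame: x ahead of the robot, y to its left, z up, the work surface at z = 0. Lengths are in mm, angles in rad, forces in N, time in s.
With the tool pointing down it reaches from about 275 to 825 mm from the base axis. Payload 4.9 kg.
Tool frame: the origin (TCP) lies midway between the tips of the shut fingers; the grasp point (between the pads) lies 19 mm behind it; z points along the fingers, y is the line along which they close (so a half turn about z gives the same grasp; the last joint's range is limited). The gripper opens to 85 mm and grips with 20 to 120 N. Pads are 22 mm wide; open, the fingers measure 114 mm over their backs; the gripper's body (76 mm by 85 mm) begins 54 mm behind the grasp point. The pads swing forward as they close: fully open they stand 13 mm farther back than shut.
Start: joints at [-1.445, 0.326, -0.193, 1.052, 0, 1.437], TCP at [141.299, -531.557, 231.281] pointing down, gripper open.
Joint ranges: [-2.65, 2.65], [-0.97, 1.79], [-1.3, 1.35], [-1.93, 2.1], [-1.47, 1.37], [-3.14, 3.14]. Speed limits (rad/s): [2.57, 2.57, 3.14, 3.14, 3.14, 3.14].

### API

Orientations are given as a rotation vector (axis times angle).
In Python, from plant import * gives the robot as it stands.
- The arm moves only by the tool step_arm, never from a script. Its arguments are lists of equal length, an entry for each row: "delta_pos": the shift along the tool's x, y, z in cm, a list of three; "dr": the turn, a rotation vector about the tool's x, y, z in rad, a list of three. A call has 1 to 20 rows; each row is the pose to reach, as a shift and turn from the pose commanded when the call began, along the tool's axes at that moment; what a row does not reach only later rows make up. A row lasts 1/12 s, in which the tool goes at most 41.7 mm and 7.16 degrees, less where a joint would pass 70% of its speed; a pose out of reach is approached as far as the arm can. A call with a gripper value outside its range is refused whole. "fingers" is the closure, from 0 (fully open) to 1 (shut), set as the call begins (left out, the last holds). The fingers move at their own pace and stop on an object; "newtons" is the grip in N (left out, the last holds). Time passes only in rows, so rows that repeat a pose let the fingers close. It gives the time, the measured TCP pose, the force, the opening and the grip force at its end, in the units of the state.
- sense(): the state, without advancing time (a new reading comes with each control period).
- grab_frame(name): name is "side" or "top" or "wrist"; returns a dict with "image" (480x640x3 uint8, red, green, blue), "mtx" (3x3 intrinsics, pixels), "k1" (the pictures are not rectified: a ray, as slopes to the right and down, at radius r is drawn at 1 + k1 r^2 times it, then the intrinsics apply), "R" (3x3) and "t" (3): a world point X has camera coordinates R X + t; the wrist camera has in their place "hand_eye" (4x4, takes a point from camera to tool coordinates, whose origin is the TCP and whose axes are the flange's). Camera axes: x right, y down, z forward; pixel columns grow to the right and rows downward; lengths in mm; the calibration is good to about 2 mm. A picture is of the moment at which its call begins: read the wrist's pose just before it. There is no depth.
- close_job(): hands the job in; it is judged then, once.
The state is a dict: "t": time; "joints": joint angles; "qd": joint speeds; "effort": joint torques, N m; "ee_pos": TCP position; "orientation": TCP orientation; "ft_force": force on the tool from outside, world axes, zero at the start; "wrist_torque": the same for the moment, N m; "opening": opening from 0.0 (shut) to 1.0 (fully open); "grasp_force": force on a finger pad.
Only numpy, scipy, OpenCV 4.12 (cv2) and the standard library are available. Lean on these libraries where they do the work, as an engineer would, in place of code of your own. Each camera call takes 0.05 s, during which the arm holds its last target. There are 200 camera calls.

## Working session

There is one attempt and no reset: what is moved stays moved. The work goes in short steps, Python scripts to look and compute and a tool call to move; the robot and the scene stay as the last step left them, time stands still between calls to the robot, and variables do not carry over. Pictures are saved under pics/ and viewed, at most 10 in all, crops included, and the job is handed in when it is done.

Besides the shell and the picture viewer there is one more tool, called after "Emit:" in YAML: its name, and indented under it one key for each argument. step_arm: Moves the arm, as the interface text tells. Its arguments: {"type":"object","properties":{"delta_pos":{"type":"array","items":{"type":"array","items":{"type":"number"}}},"dr":{"type":"array","items":{"type":"array","items":{"type":"number"}}},"fingers":{"type":"number"},"newtons":{"type":"number"}},"required":["delta_pos","dr"]}

```bash
mkdir -p pics
python3 - <<'E'
from plant import *
import cv2,pickle
s=sense();print(s)
d={}
for n in ("top","side"):
    f=grab_frame(n);d[n]=f;cv2.imwrite(f"pics/{n}0.png",f["image"][:,:,::-1]);print(n,f["mtx"],f["k1"],f["R"],f["t"])
f=grab_frame("wrist");print(f["hand_eye"],f["mtx"],f["k1"])
pickle.dump(d,open("d0.pkl","wb"))
E
```

```text
{'t': 0.0, 'joints': array([-1.44519832e+00,  3.26936630e-01, -1.93563753e-01,  1.05199766e+00,
       -7.06253197e-06,  1.43662418e+00]), 'qd': array([-3.65490430e-04, -5.39647191e-05,  1.36468477e-03,  1.17550434e-04,
       -3.01256982e-04, -1.53414378e-03]), 'effort': array([ 1.94119180e-03, -4.43397760e+01,  2.62439901e+01,  1.54855067e-02,
       -4.28642295e-05, -5.55317840e-06]), 'ee_pos': array([ 141.22396075, -530.97076966,  230.51342069]), 'orientation': array([-3.11344294e+00, -4.06679278e-01, -3.65643769e-07]), 'ft_force': array([-0.6673461 ,  1.0061311 ,  0.70608518]), 'wrist_torque': array([-0.03546448,  0.02482806,  0.01643442]), 'grasp_force': 0.0, 'opening': 0.9977937357934298}
top [[595.33251025   0.         321.78458119]
 [  0.         595.33251025 237.9268284 ]
 [  0.           0.           1.        ]] -0.1762752880356188 [[-7.06349540e-04 -9.99999173e-01 -1.07454839e-03]
 [-9.88040736e-01  8.63588152e-04 -1.54190653e-01]
 [ 1.54191453e-01  9.52785084e-04 -9.88040529e-01]] [ -50.35858958  543.59579121 1007.40486941]
side [[552.11777946   0.         316.2455222 ]
 [  0.         552.11777946 246.92930759]
 [  0.           0.           1.        ]] -0.0848309747004681 [[ 0.99595089 -0.08831677  0.01679206]
 [-0.05258262 -0.72379077 -0.68801307]
 [ 0.07291704  0.68434426 -0.72550399]] [-544.70829589   27.75470888  914.72311289]
[[-1.36789823e-03 -9.59219656e-01 -2.82658417e-01  7.07756881e+01]
 [ 9.99999045e-01 -1.36744930e-03 -1.98871425e-04  4.74829596e-01]
 [-1.95759674e-04 -2.82658419e-01  9.59220611e-01 -1.42955074e+02]
 [ 0.00000000e+00  0.00000000e+00  0.00000000e+00  1.00000000e+00]] [[361.40303197   0.         320.98169355]
 [  0.         361.40303197 242.40815969]
 [  0.           0.           1.        ]] -0.017835604323790697
```

View pics/top0.png

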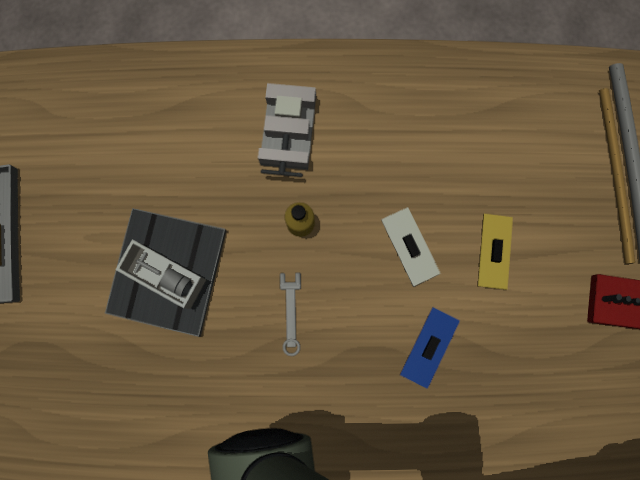

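View pics/side0.png

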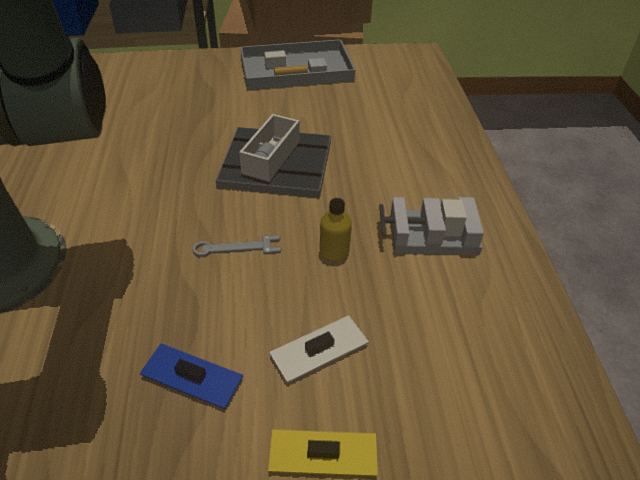

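The top view shows the open case at (160,272) on the plate, on the robot's left, with the chuck at (178,283) towards its lower-right end. Oil bottle is at (299,218), spanner at (290,313), vise at (288,130).

Lid candidates in the top view are white (411,247), yellow (495,251) and blue (430,348). The white one matches the description, so I'll check it in one close crop.

```bash
cat > h.py <<'E'
import numpy as np,cv2
from scipy.spatial.transform import Rotation as Ro
def cam(f,s=None):
    """returns R,t world->camera"""
    if "R" in f: return np.array(f["R"]),np.array(f["t"])
    T=np.eye(4);T[:3,:3]=Ro.from_rotvec(s["orientation"]).as_matrix();T[:3,3]=s["ee_pos"]
    W=np.linalg.inv(T@np.array(f["hand_eye"]));return W[:3,:3],W[:3,3]
def dist(f): return np.array([f["k1"],0,0,0,0.])
def plane(f,px,z,s=None):
    R,t=cam(f,s)
    u=cv2.undistortPoints(np.array(px,float).reshape(-1,1,2),np.array(f["mtx"]),dist(f)).reshape(-1,2)
    d=np.c_[u,np.ones(len(u))]@R; c=-R.T@t
    return (c+d*((z-c[2])/d[:,2])[:,None])[:,:2]
def proj(f,X,s=None):
    R,t=cam(f,s)
    return cv2.projectPoints(np.array(X,float).reshape(-1,1,3),cv2.Rodrigues(R)[0],t,np.array(f["mtx"]),dist(f))[0].reshape(-1,2)
E
python3 - <<'E'
import pickle;from h import *
d=pickle.load(open("d0.pkl","rb"));f=d["top"];I=f["image"][:,:,::-1]
hsv=cv2.cvtColor(I,cv2.COLOR_BGR2HSV)
def comp(f,seed,vmin):
    I=f["image"][:,:,::-1];hsv=cv2.cvtColor(I,cv2.COLOR_BGR2HSV)
    m=((hsv[...,1]<50)&(hsv[...,2]>vmin)).astype(np.uint8)
    n,L=cv2.connectedComponents(m);w=10
    sub=L[seed[1]-25:seed[1]+25,seed[0]-25:seed[0]+25];k=np.bincount(sub[sub>0]).argmax()
    return max(cv2.findContours((L==k).astype(np.uint8),0,2)[0],key=cv2.contourArea).reshape(-1,2)
for n,seed in (("top",(405,235)),("side",(300,355))):
    c=comp(d[n],seed,110);p=plane(d[n],c,12.)
    r=cv2.minAreaRect(p.astype(np.float32));print(n,"lid",r,len(c))
    bar=None
print("case guess",plane(f,[(130,242),(118,266),(205,280),(188,305),(160,272)],70.))
a=cv2.resize(I[195:300,365:460],None,fx=4,fy=4,interpolation=cv2.INTER_CUBIC)
b=cv2.resize(I[225:330,105:205],None,fx=4,fy=4,interpolation=cv2.INTER_CUBIC)
cv2.imwrite("pics/crop1.png",np.hstack([a,b]))
E
```

```text
top lid ((533.548583984375, -211.59902954101562), (135.48370361328125, 55.298187255859375), 25.23676109313965) 170
side lid ((531.808349609375, -212.03759765625), (135.23912048339844, 55.385887145996094), 24.792335510253906) 190
case guess [[532.29578711 284.3440143 ]
 [490.0297149  304.1573522 ]
 [466.5493266  148.98348647]
 [423.63273728 177.42868076]
 [479.97047521 228.27240568]]
```

View pics/crop1.png

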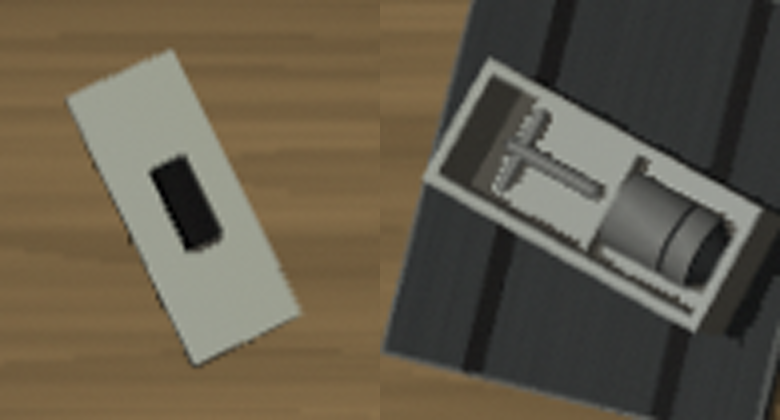

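The crop confirms the plain white lid with a black grip bar, centred at about (411,247) in the top view. In the open case the chuck lies towards the lower-right end. Next I'll work out the case pose from the rim corners and get a close wrist view.

```bash
cat >> h.py <<'E'
def Rdown(yaw):
    c,s=np.cos(yaw),np.sin(yaw);return np.array([[c,s,0],[s,-c,0],[0,0,-1.]])
def go(s,pos,yawdeg):
    R=Ro.from_rotvec(s["orientation"]).as_matrix()
    print("delta cm",np.round(R.T@(np.array(pos)-s["ee_pos"])/10,2),"dr",np.round(Ro.from_matrix(R.T@Rdown(np.radians(yawdeg))).as_rotvec(),3))
E
python3 - <<'E'
from plant import *
import pickle;from h import *
f=pickle.load(open("d0.pkl","rb"))["top"]
c=np.array([(490,58),(427,180),(695,332),(762,205)],float)
c=c/4+[105-95-.4,225-.4]
p=plane(f,c,70.);r=cv2.minAreaRect(p.astype(np.float32));print(p,r)
e=p[2]+p[3]-p[0]-p[1];y=np.degrees(np.arctan2(e[1],e[0]));print(p.mean(0),"yaw +x(chuck)",y)
m=p.mean(0);go(sense(),[m[0],m[1],200],y+180)
E
```

```text
[[537.4212416  280.77789162]
 [483.71177815 306.87030837]
 [419.13120642 185.40277194]
 [473.64087904 157.676611  ]] ((478.2762451171875, 233.09033203125), (139.1011199951172, 61.15420150756836), 62.61073303222656)
[478.4762763  232.68189573] yaw +x(chuck) -117.69254962317726
delta cm [ 52.21 -65.15   3.16] dr [-0.001 -0.001 -0.828]
```

Emit:
step_arm:
  delta_pos:
    - [52.2, -65.2, 3.0]
    - [52.2, -65.2, 3.0]
    - [52.2, -65.2, 3.0]
    - [52.2, -65.2, 3.0]
    - [52.2, -65.2, 3.0]
    - [52.2, -65.2, 3.0]
    - [52.2, -65.2, 3.0]
    - [52.2, -65.2, 3.0]
    - [52.2, -65.2, 3.0]
    - [52.2, -65.2, 3.0]
    - [52.2, -65.2, 3.0]
    - [52.2, -65.2, 3.0]
    - [52.2, -65.2, 3.0]
    - [52.2, -65.2, 3.0]
    - [52.2, -65.2, 3.0]
    - [52.2, -65.2, 3.0]
    - [52.2, -65.2, 3.0]
    - [52.2, -65.2, 3.0]
    - [52.2, -65.2, 3.0]
    - [52.2, -65.2, 3.0]
  dr:
    - [0, 0, -0.828]
    - [0, 0, -0.828]
    - [0, 0, -0.828]
    - [0, 0, -0.828]
    - [0, 0, -0.828]
    - [0, 0, -0.828]
    - [0, 0, -0.828]
    - [0, 0, -0.828]
    - [0, 0, -0.828]
    - [0, 0, -0.828]
    - [0, 0, -0.828]
    - [0, 0, -0.828]
    - [0, 0, -0.828]
    - [0, 0, -0.828]
    - [0, 0, -0.828]
    - [0, 0, -0.828]
    - [0, 0, -0.828]
    - [0, 0, -0.828]
    - [0, 0, -0.828]
    - [0, 0, -0.828]

```text
t: 1.82
ee_pos: [477.5, 232.7, 201.0]
orientation: [2.688, 1.627, -0.001]
ft_force: [1.6, 0.0, 0.4]
opening: 0.997
grasp_force: 0.0
```

Run:
```python
from plant import *
from h import *
s=sense();print(s["t"],s["ee_pos"],s["joints"]);go(s,[478.4,232.8,200],62.4)
```

```text
1.8167 [477.45614168 232.69744963 201.02473222] [ 3.14592768e-01  3.14393971e-01 -2.90410986e-01  9.66271844e-01
 -2.03106532e-04  2.36763856e+00]
delta cm [0.05 0.08 0.1 ] dr [-0.     0.    -0.001]
```

Run:
```python
from plant import *
from h import *
import pickle
s=sense();f=grab_frame("wrist");print(s["ee_pos"]);pickle.dump((s,f),open("w1.pkl","wb"))
print(proj(f,[[537,281,70],[484,307,70],[419,185,70],[474,158,70]],s))
cv2.imwrite("pics/w1.png",f["image"][:,:,::-1])
```

```text
[477.45614168 232.69744963 201.02473222]
[[363.2827115  136.45784056]
 [282.35385315 138.76797756]
 [286.33962241 310.4102222 ]
 [359.54081851 308.62966348]]
```

View pics/w1.png

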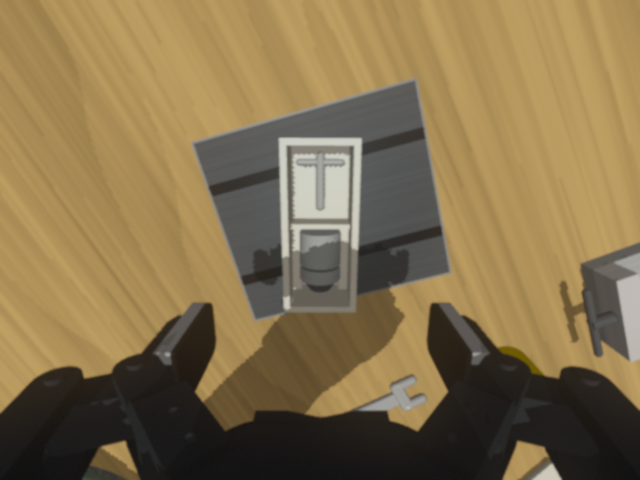

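Wrist view: rim corners are at about (279,138), (362,138), (355,312) and (283,310), with the chuck towards the bottom at (320,258), which is the robot's side. I'll refine the case pose with a gradient fit in each view.

```bash
cat >> h.py <<'E'
from scipy.optimize import minimize
def rectpts(x,y,a,z,L,W,n=60):
    u=np.linspace(-.47,.47,n);P=np.r_[np.c_[u*L,0*u+W/2],np.c_[u*L,0*u-W/2],np.c_[0*u+L/2,u*W],np.c_[0*u-L/2,u*W]]
    c,s=np.cos(a),np.sin(a);q=P@np.array([[c,s],[-s,c]])+[x,y];return np.c_[q,np.full(len(q),z)]
def fit(f,x0,z,rects,s=None):
    g=cv2.cvtColor(f["image"],cv2.COLOR_RGB2GRAY).astype(np.float32);g=cv2.GaussianBlur(g,(0,0),1.0)
    G=np.hypot(cv2.Sobel(g,5,1,0),cv2.Sobel(g,5,0,1));G=np.minimum(G,150)
    def cost(p,G):
        t=0
        for L,W in rects:
            q=proj(f,rectpts(p[0],p[1],np.radians(p[2]),z,L,W),s).astype(np.float32)
            t-=cv2.remap(G,q[:,:1],q[:,1:],1).mean()
        return t
    x=np.array(x0,float)
    for sig in (3,1.5,.01):
        H=cv2.GaussianBlur(G,(0,0),sig) if sig>.1 else G
        sim=x+np.array([[0,0,0],[4,0,0],[0,4,0],[0,0,3.]])
        x=minimize(cost,x,args=(H,),method="Nelder-Mead",options=dict(initial_simplex=sim,xatol=.01)).x
    return x,cost(x,G)
E
python3 - <<'E'
import pickle;from h import *
s,f=pickle.load(open("w1.pkl","rb"));d=pickle.load(open("d0.pkl","rb"))
for r in ([(140,60)],[(140,60),(130,50)]):
    print("wrist",fit(f,[478.5,232.8,62.4],70,r,s))
    for n in ("top","side"):print(n,fit(d[n],[478.5,232.8,62.4],70,r))
for n in ("top","side"):print("lid",n,fit(d[n],[532.7,-211.8,25],12,[(135,55)]))
x=fit(f,[478.5,232.8,62.4],70,[(140,60)],s)[0];print(proj(f,rectpts(*x[:2],np.radians(x[2]),70,140,60,2),s))
E
```

```text
wrist (array([475.68442423, 232.89576237,  62.24446506]), np.float32(-124.34567))
top (array([478.05985143, 234.00676743,  61.70492875]), np.float32(-147.81395))
side (array([475.04147802, 231.18233411,  62.40516769]), np.float32(-120.51662))
wrist (array([475.72782117, 232.92625059,  62.15514291]), np.float32(-238.55704))
top (array([478.27561028, 233.99361783,  61.84095678]), np.float32(-267.28067))
side (array([476.62879113, 234.33432736,  62.36491615]), np.float32(-233.4426))
lid top (array([ 533.9127541 , -211.91439169,   24.6889035 ]), np.float32(-137.49185))
lid side (array([ 532.04889263, -211.29041906,   24.68445527]), np.float32(-139.81432))
[[283.67898395 307.17344042]
 [278.60914474 143.9380443 ]
 [355.53191701 307.25695441]
 [360.50876808 144.00494421]
 [358.21804509 138.04924017]
 [280.89594938 137.9870807 ]
 [353.2429     311.80173673]
 [285.97021013 311.7229178 ]]
```

Run:
```python
from plant import *
from h import *
s=sense();go(s,[532.5,-211.6,200],24.7);go(s,[532.5,-211.6,143],24.7)
```

```text
delta cm [-37.62  25.31  -0.18] dr [-0.002 -0.006  0.662]
delta cm [-37.65  25.32   5.52] dr [-0.002 -0.006  0.662]
```

Emit:
step_arm:
  delta_pos:
    - [-37.6, 25.3, 0]
    - [-37.6, 25.3, 0]
    - [-37.6, 25.3, 0]
    - [-37.6, 25.3, 0]
    - [-37.6, 25.3, 0]
    - [-37.6, 25.3, 0]
    - [-37.6, 25.3, 0]
    - [-37.6, 25.3, 0]
    - [-37.6, 25.3, 0]
    - [-37.6, 25.3, 0]
    - [-37.6, 25.3, 0]
    - [-37.6, 25.3, 5.5]
    - [-37.6, 25.3, 5.5]
    - [-37.6, 25.3, 5.5]
    - [-37.6, 25.3, 5.5]
    - [-37.6, 25.3, 5.5]
    - [-37.6, 25.3, 5.5]
    - [-37.6, 25.3, 5.5]
    - [-37.6, 25.3, 5.5]
  dr:
    - [0, 0, 0.66]
    - [0, 0, 0.66]
    - [0, 0, 0.66]
    - [0, 0, 0.66]
    - [0, 0, 0.66]
    - [0, 0, 0.66]
    - [0, 0, 0.66]
    - [0, 0, 0.66]
    - [0, 0, 0.66]
    - [0, 0, 0.66]
    - [0, 0, 0.66]
    - [0, 0, 0.66]
    - [0, 0, 0.66]
    - [0, 0, 0.66]
    - [0, 0, 0.66]
    - [0, 0, 0.66]
    - [0, 0, 0.66]
    - [0, 0, 0.66]
    - [0, 0, 0.66]

```text
t: 3.45
ee_pos: [527.5, -220.0, 147.6]
orientation: [3.068, 0.668, 0.002]
ft_force: [-0.0, 0.6, 0.3]
opening: 0.995
grasp_force: 0.0
```

Run:
```python
from plant import *
from h import *
import pickle
s=sense();f=grab_frame("wrist");print(s["t"],s["ee_pos"],s["joints"]);pickle.dump((s,f),open("w2.pkl","wb"))
x=fit(f,[532.7,-211.8,24.7],12,[(135,55)],s);print(x)
x2=fit(f,[532.7,-211.8,24.7],28,[(40,16)],s);print("bar",x2)
I=f["image"][:,:,::-1].copy()
for q in proj(f,rectpts(*x[0][:2],np.radians(x[0][2]),12,135,55),s):cv2.circle(I,tuple(int(v) for v in q),1,(0,0,255),-1)
cv2.imwrite("pics/w2.png",I)
go(s,[x[0][0],x[0][1],15],x[0][2])
```

```text
3.45 [ 527.49109412 -219.97982168  147.58615571] [-5.24230426e-01  4.31406083e-01 -2.61179621e-01  8.76132688e-01
 -1.50037285e-05  2.18879856e+00]
(array([ 530.81099634, -212.21130489,   24.66058407]), np.float32(-96.69398))
bar (array([ 531.97035597, -212.15457915,   24.44642287]), np.float32(-136.67767))
delta cm [ 0.61 -0.59 13.26] dr [ 0.002 -0.001 -0.002]
```

View pics/w2.png

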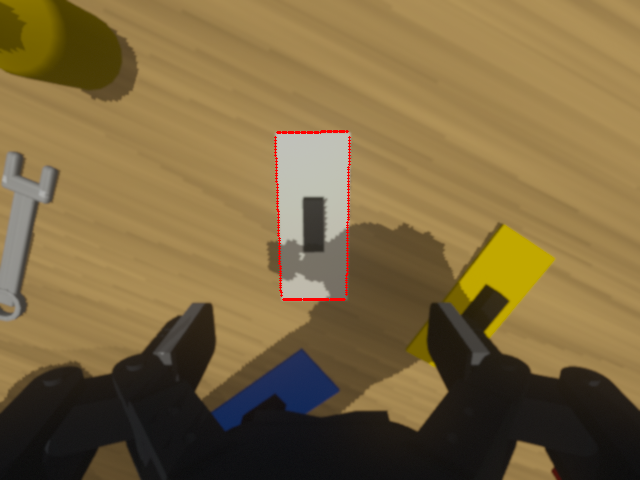

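The fit outlines the white lid exactly, with its bar at (313,225). Yellow and blue look-alikes are outside the fingers' path. Now descend part way and settle.

Emit:
step_arm:
  delta_pos:
    - [0, 0, 3]
    - [0, 0, 6]
    - [0, 0, 8]
    - [0, 0, 8]
    - [0, 0, 8]
    - [0, 0, 8]
  dr:
    - [0, 0, 0]
    - [0, 0, 0]
    - [0, 0, 0]
    - [0, 0, 0]
    - [0, 0, 0]
    - [0, 0, 0]

```text
t: 4.0
ee_pos: [527.7, -220.5, 67.7]
orientation: [3.069, 0.667, 0.002]
ft_force: [0.4, 0.6, 0.3]
opening: 0.999
grasp_force: 0.0
```

Run:
```python
from plant import *
from h import *
s=sense();print(s["t"],s["ee_pos"],s["qd"]);f=grab_frame("wrist")
x=fit(f,[531.5,-212,24.7],28,[(40,16)],s);print(x)
x=fit(f,[531.5,-212,24.7],12,[(135,55)],s);print(x)
go(s,[531.8,-212,15],24.6);print(sense()["ee_pos"])
```

```text
4.0 [ 527.68687568 -220.45674401   67.72453926] [-0.00111268 -0.01571741  0.01089084 -0.00463901 -0.00060094  0.00013739]
(array([ 533.37045552, -211.18935032,   24.58444083]), np.float32(-114.17207))
(array([ 530.88331062, -212.22400334,   24.58759848]), np.float32(-89.361786))
delta cm [ 0.72 -0.61  5.27] dr [ 0.001 -0.001 -0.001]
[ 528.05318856 -220.75284244   68.1474602 ]
```

Emit:
step_arm:
  delta_pos:
    - [0.7, -0.6, 1.5]
    - [0.7, -0.6, 3.0]
    - [0.7, -0.6, 4.3]
    - [0.7, -0.6, 5.2]
    - [0.7, -0.6, 5.2]
    - [0.7, -0.6, 5.2]
  dr:
    - [0, 0, 0]
    - [0, 0, 0]
    - [0, 0, 0]
    - [0, 0, 0]
    - [0, 0, 0]
    - [0, 0, 0]

```text
t: 4.55
ee_pos: [531.0, -212.0, 15.1]
orientation: [3.07, 0.667, 0.001]
ft_force: [-0.2, -0.3, 0.1]
opening: 1.002
grasp_force: 0.0
```

Emit:
step_arm:
  delta_pos:
    - [0, 0, 0]
    - [0, 0, 0]
    - [0, 0, 0]
    - [0, 0, 0]
    - [0, 0, 0]
    - [0, 0, 0]
    - [0, 0, 0]
    - [0, 0, 0]
    - [0, 0, 0]
    - [0, 0, 0]
  dr:
    - [0, 0, 0]
    - [0, 0, 0]
    - [0, 0, 0]
    - [0, 0, 0]
    - [0, 0, 0]
    - [0, 0, 0]
    - [0, 0, 0]
    - [0, 0, 0]
    - [0, 0, 0]
    - [0, 0, 0]
  fingers: 1.0
  newtons: 30

```text
t: 5.38
ee_pos: [530.7, -211.8, 14.7]
orientation: [3.07, 0.667, 0.0]
ft_force: [-1.8, 0.3, 5.6]
opening: 0.175
grasp_force: 31.8
```

Run:
```python
from plant import *
s=sense();print(s["t"],s["ee_pos"],s["ft_force"],s["opening"],s["grasp_force"],s["orientation"])
```

```text
5.3833 [ 530.73482804 -211.79854614   14.70725512] [-1.76692628  0.25092992  5.64479321] 0.17462876660077054 31.790784001350403 [3.06971050e+00 6.66819676e-01 3.22901204e-04]
```

Emit:
step_arm:
  delta_pos:
    - [0, 0, -1]
    - [0, 0, -3]
    - [0, 0, -6]
    - [0, 0, -9]
    - [0, 0, -12]
    - [0, 0, -15]
    - [0, 0, -18.5]
    - [0, 0, -18.5]
    - [0, 0, -18.5]
    - [0, 0, -18.5]
    - [0, 0, -18.5]
  dr:
    - [0, 0, 0]
    - [0, 0, 0]
    - [0, 0, 0]
    - [0, 0, 0]
    - [0, 0, 0]
    - [0, 0, 0]
    - [0, 0, 0]
    - [0, 0, 0]
    - [0, 0, 0]
    - [0, 0, 0]
    - [0, 0, 0]

```text
t: 6.3
ee_pos: [529.5, -211.1, 197.8]
orientation: [-3.068, -0.666, 0.004]
ft_force: [0.0, 1.0, -0.6]
opening: 0.176
grasp_force: 31.1
```

Run:
```python
from plant import *
from h import *
import pickle
s=sense();f=grab_frame("wrist");t=grab_frame("top");d=grab_frame("side");pickle.dump((s,f,t,d),open("w3.pkl","wb"))
print(s["t"],s["ee_pos"],s["opening"],s["grasp_force"])
z=s["ee_pos"][2]-2.7;x0=[*s["ee_pos"][:2],24.7]
for n,g in (("w",f),("top",t),("side",d)):
    x,c=fit(g,x0,z,[(135,55)],s if n=="w" else None);e=(x[:2]-s["ee_pos"][:2]);a=np.radians(24.6);print(n,x,c,"in tool",e@[np.cos(a),np.sin(a)],e@[np.sin(a),-np.cos(a)])
cv2.imwrite("pics/w3.png",f["image"][:,:,::-1])
```

```text
6.3 [ 529.51032397 -211.07565959  197.76366744] 0.17586533938721058 31.053451895713806
w [ 529.77532065 -211.27621478   24.65064657] -57.7667 in tool 0.15745728463374895 0.2926650476801038
top [ 532.07300046 -211.1929237    24.97855216] -55.456318 in tool 2.2812632102900667 1.1734137574742936
side [ 530.22664436 -211.84412166   25.52996948] -77.66577 in tool 0.33140836862591183 0.9969038757792604
```

View pics/w3.png

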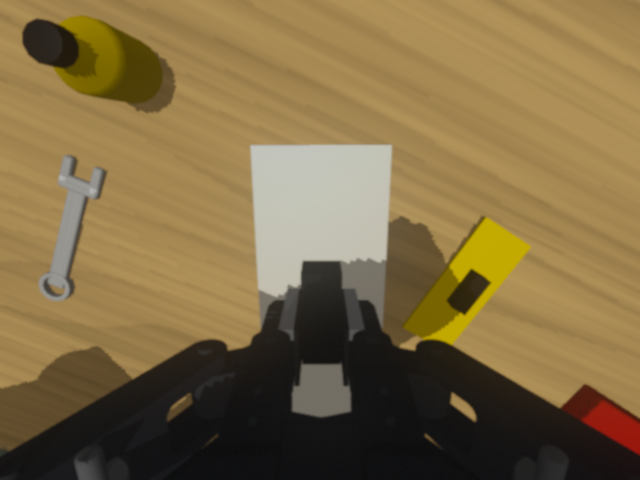

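The wrist view shows the lid held by its bar at (322,310), square and centred within 0.4 mm. On to above the case.

Run:
```python
from plant import *
from h import *
s=sense();print(s["ee_pos"]);go(s,[475.4,233,200],62.1)
```

```text
[ 529.77046901 -211.22151224  197.82460242]
delta cm [ 13.48 -42.68  -0.14] dr [-0.003  0.001 -0.656]
```

Emit:
step_arm:
  delta_pos:
    - [1, -3, 0]
    - [2, -6, 0]
    - [3, -9, 0]
    - [4, -12.6, 0]
    - [5, -15.8, 0]
    - [6, -19, 0]
    - [7, -22, 0]
    - [8, -25.3, 0]
    - [9, -28.5, 0]
    - [10, -31.6, 0]
    - [11, -34.8, 0]
    - [12, -38, 0]
    - [12.8, -40.5, 0]
    - [13.5, -42.7, 0]
    - [13.5, -42.7, 0]
    - [13.5, -42.7, 0]
    - [13.5, -42.7, 0]
    - [13.5, -42.7, 0]
    - [13.5, -42.7, 0]
  dr:
    - [0, 0, -0.05]
    - [0, 0, -0.1]
    - [0, 0, -0.15]
    - [0, 0, -0.2]
    - [0, 0, -0.25]
    - [0, 0, -0.3]
    - [0, 0, -0.35]
    - [0, 0, -0.4]
    - [0, 0, -0.45]
    - [0, 0, -0.5]
    - [0, 0, -0.55]
    - [0, 0, -0.6]
    - [0, 0, -0.63]
    - [0, 0, -0.656]
    - [0, 0, -0.656]
    - [0, 0, -0.656]
    - [0, 0, -0.656]
    - [0, 0, -0.656]
    - [0, 0, -0.656]

```text
t: 8.03
ee_pos: [476.5, 231.8, 199.2]
orientation: [2.693, 1.618, -0.001]
ft_force: [-0.0, 0.3, -1.3]
opening: 0.179
grasp_force: 31.0
```

Run:
```python
from plant import *
from h import *
s=sense();f=grab_frame("wrist");print(s["t"],s["ee_pos"],s["qd"].round(3),s["grasp_force"])
print("lid",fit(f,[*s["ee_pos"][:2],62.1],s["ee_pos"][2]-2.7,[(135,55)],s))
go(s,[475.4,233,100],62.1)
```

```text
8.0333 [476.46332829 231.78046203 199.20302835] [-0.002 -0.004  0.003  0.002  0.     0.001] 31.04248881340027
lid (array([477.71747232, 235.17322243,  61.92226235]), np.float32(-70.06534))
delta cm [ 0.06 -0.15  9.92] dr [-0.     0.    -0.002]
```

Run:
```python
from plant import *
from h import *
import pickle
s,f0,_,_=pickle.load(open("w3.pkl","rb"));f=grab_frame("wrist");s2=sense()
for g in (f0,f):
    I=cv2.cvtColor(g["image"],cv2.COLOR_RGB2GRAY).astype(int)
    print(I[130:165:1,300]);print(I[200,235:275],I[200,375:405])
    m=(I>140)
cv2.imwrite("pics/w4.png",f["image"][:,:,::-1])
```

```text
[139 141 141 141 142 142 142 143 143 144 145 146 146 147 156 174 188 194
 194 194 194 194 194 194 194 194 194 195 194 194 194 194 194 195 195]
[140 141 141 141 141 142 142 143 143 142 141 138 136 134 133 132 134 147
 170 188 193 194 194 194 194 194 194 194 194 194 194 194 194 194 194 194
 194 194 194 194] [192 192 193 192 192 192 192 192 192 192 191 191 189 182 168 156 150 150
 149 149 149 147 147 145 144 143 142 141 139 138]
[ 93  94  95  95  99 122 162 190 200 202 202 202 198 183 169 181 196 202
 202 203 202 202 202 202 202 202 203 203 203 203 203 203 203 203 203]
[ 90  90  90  90  91  91  92  91  91  92  92  91  91  92  92  92  98 125
 166 192 200 201 201 201 201 201 201 201 202 202 202 202 202 202 202 202
 202 202 202 202] [201 201 201 201 201 201 200 200 201 201 201 200 196 182 151 113  92  89
  89  89  89  89  89  88  88  88  87  88  88  87]
```

View pics/w4.png

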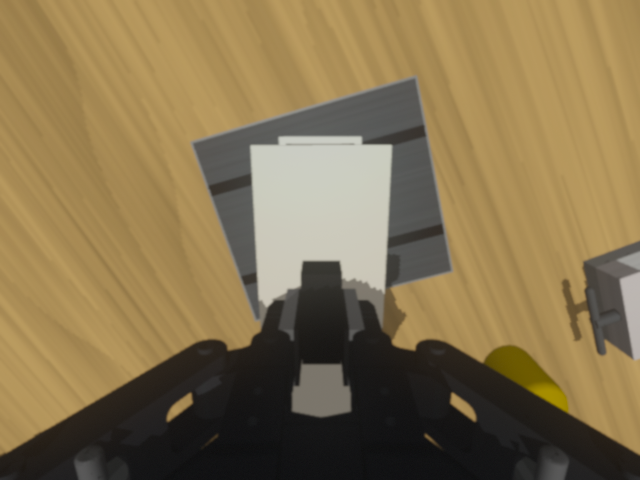

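The lid hasn't slipped: its far edge is still at row 145. The case's far rim end shows behind it at row 136, columns 279–361, and it had pulled the fit off. I'll use that edge to check alignment.

Run:
```python
from plant import *
from h import *
s=sense();f=grab_frame("wrist")
I=cv2.cvtColor(f["image"],cv2.COLOR_RGB2GRAY).astype(float)
r=140; L=[270+np.interp(150,I[r,270:288],np.arange(18))]; Rr=[352+18-1-np.interp(150,I[r,352:370][::-1],np.arange(18))]
tops=[(c,128+np.interp(150,I[128:140,c],np.arange(12))) for c in (290,350)]
print(L,Rr,tops)
P=plane(f,[(L[0],r),(Rr[0],r),tops[0],tops[1]],70.,s);print(P)
a=np.radians(62.2);X=np.array([np.cos(a),np.sin(a)]);Y=np.array([np.sin(a),-np.cos(a)])
e=P[3]-P[2];print("edge yaw",np.degrees(np.arctan2(-e[0],e[1]))%180, np.hypot(*(P[1]-P[0])))
w=(P[0]+P[1])/2;xc=(P[2:].mean(0)@X-70);c=X*xc+Y*(w@Y);print("case centre",c,"ee",s["ee_pos"])
go(s,[475.4,233,100],62.1)
```

```text
[np.float64(278.1515151515151)] [np.float64(361.4871794871795)] [(290, np.float64(135.975)), (350, np.float64(135.7560975609756))]
[[480.59073733 306.86340183]
 [533.9773437  278.38777746]
 [489.56172617 305.25531664]
 [527.95147726 284.95128799]]
edge yaw 62.12599899727806 60.50612301967534
case centre [475.97947913 233.25120573] ee [476.51894676 231.96876094 199.34748201]
delta cm [ 0.04 -0.15  9.93] dr [-0.     0.    -0.002]
```

Emit:
step_arm:
  delta_pos:
    - [0.06, -0.13, 2]
    - [0.06, -0.13, 4.5]
    - [0.06, -0.13, 7]
    - [0.06, -0.13, 9]
    - [0.06, -0.13, 10.7]
    - [0.06, -0.13, 10.7]
    - [0.06, -0.13, 10.7]
    - [0.06, -0.13, 10.7]
  dr:
    - [0, 0, 0]
    - [0, 0, 0]
    - [0, 0, 0]
    - [0, 0, 0]
    - [0, 0, 0]
    - [0, 0, 0]
    - [0, 0, 0]
    - [0, 0, 0]

```text
t: 8.85
ee_pos: [476.3, 234.0, 93.4]
orientation: [2.692, 1.62, 0.002]
ft_force: [0.5, 0.4, -1.0]
opening: 0.179
grasp_force: 31.0
```

Run:
```python
from plant import *
from h import *
s=sense();print(s["t"],s["ee_pos"],s["ft_force"],s["qd"].round(3));go(s,[475.6,233.1,76],62.1)
```

```text
8.85 [476.258697   234.02279747  93.37746869] [ 0.50763076  0.35085225 -0.96372229] [ 0.003 -0.014  0.01  -0.001  0.001 -0.001]
delta cm [-0.11 -0.02  1.74] dr [ 0.001 -0.001 -0.   ]
```

Emit:
step_arm:
  delta_pos:
    - [-0.1, 0, 0.2]
    - [-0.1, 0, 0.4]
    - [-0.1, 0, 0.6]
    - [-0.1, 0, 0.8]
    - [-0.1, 0, 1.0]
    - [-0.1, 0, 1.2]
    - [-0.1, 0, 1.4]
    - [-0.1, 0, 1.55]
    - [-0.1, 0, 1.65]
    - [-0.1, 0, 1.65]
    - [-0.1, 0, 1.65]
  dr:
    - [0, 0, 0]
    - [0, 0, 0]
    - [0, 0, 0]
    - [0, 0, 0]
    - [0, 0, 0]
    - [0, 0, 0]
    - [0, 0, 0]
    - [0, 0, 0]
    - [0, 0, 0]
    - [0, 0, 0]
    - [0, 0, 0]

```text
t: 9.77
ee_pos: [474.9, 233.1, 76.7]
orientation: [2.691, 1.62, 0.0]
ft_force: [-2.2, -0.5, 8.5]
opening: 0.181
grasp_force: 32.2
```

Run:
```python
from plant import *
from h import *
s=sense();f=grab_frame("wrist");print(s["t"],s["ee_pos"],s["ft_force"],s["wrist_torque"].round(2),s["orientation"])
cv2.imwrite("pics/w5.png",f["image"][:,:,::-1])
```

```text
9.7667 [474.87159194 233.07124014  76.70298225] [-2.22391101 -0.46945998  8.45412159] [-0.21  0.66  0.01] [2.69132862e+00 1.62034437e+00 1.65006364e-04]
```

View pics/w5.png

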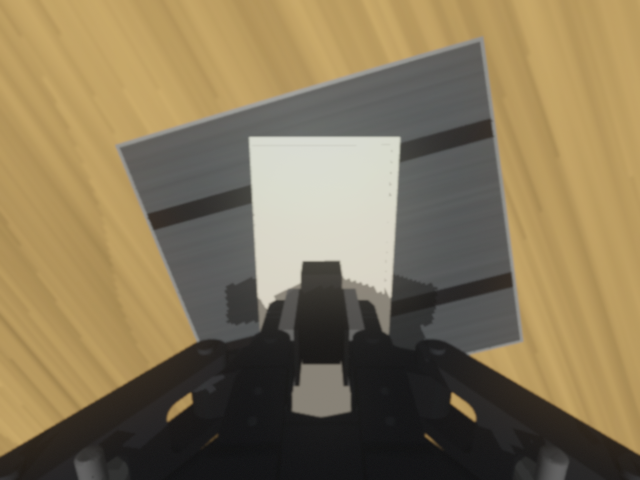

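The lid sits inside the case outline (rim visible at row 140 and column 395). TCP height of 76.7 mm matches a fully seated lid, with 8 N of upward contact. Release and rise.

Emit:
step_arm:
  delta_pos:
    - [0, 0, 0]
    - [0, 0, 0]
    - [0, 0, 0]
    - [0, 0, 0]
    - [0, 0, 0]
    - [0, 0, 0]
    - [0, 0, -1]
    - [0, 0, -3]
    - [0, 0, -6]
    - [0, 0, -9]
    - [0, 0, -12]
    - [0, 0, -12]
    - [0, 0, -12]
    - [0, 0, -12]
  dr:
    - [0, 0, 0]
    - [0, 0, 0]
    - [0, 0, 0]
    - [0, 0, 0]
    - [0, 0, 0]
    - [0, 0, 0]
    - [0, 0, 0]
    - [0, 0, 0]
    - [0, 0, 0]
    - [0, 0, 0]
    - [0, 0, 0]
    - [0, 0, 0]
    - [0, 0, 0]
    - [0, 0, 0]
  fingers: 0

```text
t: 10.98
ee_pos: [474.7, 233.0, 196.0]
orientation: [2.691, 1.62, 0.0]
ft_force: [0.1, -0.7, -0.7]
opening: 1.001
grasp_force: 0.0
```

Run:
```python
from plant import *
from h import *
s=sense();f=grab_frame("wrist");t=grab_frame("top");print(s["t"],s["ee_pos"],s["opening"],s["qd"].round(3))
x=fit(f,[475.9,233.1,62.1],74,[(135,55)],s)[0];y=fit(f,[475.9,233.1,62.1],70,[(140,60)],s)[0];b=fit(f,[475.9,233.1,62.1],90,[(40,16)],s)[0]
print(x,y,b)
a=cv2.resize(f["image"][120:340,230:420,::-1],None,fx=2.5,fy=2.5,interpolation=2)
b=cv2.resize(t["image"][225:335,100:215,::-1],None,fx=5,fy=5,interpolation=2)[:a.shape[0],:320]
b=cv2.resize(t["image"][225:325,105:205,::-1],(320,320));b=cv2.copyMakeBorder(b,0,a.shape[0]-320,0,0,0)
cv2.imwrite("pics/w6.png",np.hstack([a,b]))
go(s,[475.9-14*.468,233.1-14*.884,130],y[2]);go(s,[475.9-14*.468,233.1-14*.884,28],y[2])
```

```text
10.9833 [474.732578   233.02731752 195.9769123 ] 1.0013224311301478 [-0.     0.021 -0.026 -0.005 -0.001 -0.001]
[474.57959316 236.09564263  62.00401601] [475.62001672 232.7111601   62.02428216] [474.78379762 234.15153567  61.88588928]
delta cm [-1.34  0.1   6.6 ] dr [ 0.    -0.     0.001]
delta cm [-1.34  0.1  16.8 ] dr [ 0.    -0.     0.001]
```

View pics/w6.png

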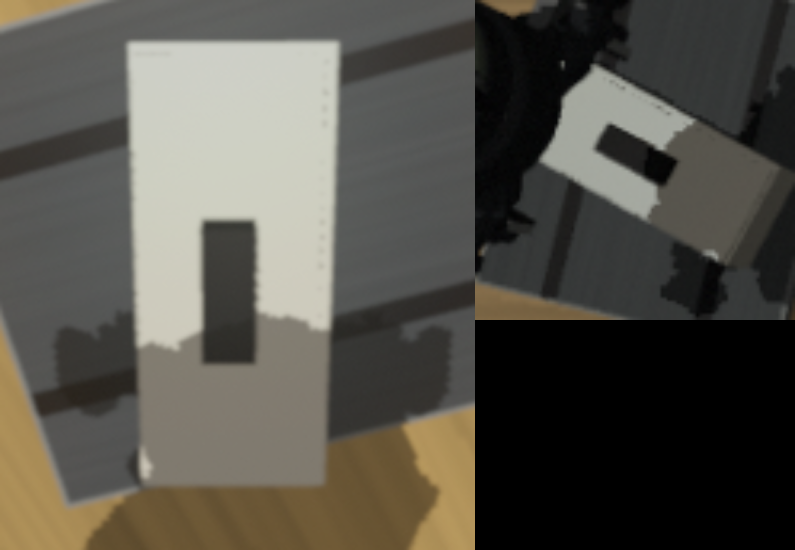

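The closed case shows the lid flush within its outline, bar at mid-length, offset about 1 mm across. Now straddle the case 14 mm towards the chuck end.

Emit:
step_arm:
  delta_pos:
    - [-1.34, 0.1, 2]
    - [-1.34, 0.1, 5]
    - [-1.34, 0.1, 8]
    - [-1.34, 0.1, 10]
    - [-1.34, 0.1, 12]
    - [-1.34, 0.1, 14]
    - [-1.34, 0.1, 16]
    - [-1.34, 0.1, 16.9]
    - [-1.34, 0.1, 16.9]
    - [-1.34, 0.1, 16.9]
    - [-1.34, 0.1, 16.9]
  dr:
    - [0, 0, 0]
    - [0, 0, 0]
    - [0, 0, 0]
    - [0, 0, 0]
    - [0, 0, 0]
    - [0, 0, 0]
    - [0, 0, 0]
    - [0, 0, 0]
    - [0, 0, 0]
    - [0, 0, 0]
    - [0, 0, 0]

```text
t: 12.0
ee_pos: [470.1, 221.0, 27.5]
orientation: [2.691, 1.62, 0.001]
ft_force: [-0.5, -0.3, 0.1]
opening: 0.998
grasp_force: 0.0
```

Emit:
step_arm:
  delta_pos:
    - [0, 0, 0]
    - [0, 0, 0]
    - [0, 0, 0]
    - [0, 0, 0]
    - [0, 0, 0]
    - [0, 0, 0]
    - [0, 0, 0]
    - [0, 0, 0]
  dr:
    - [0, 0, 0]
    - [0, 0, 0]
    - [0, 0, 0]
    - [0, 0, 0]
    - [0, 0, 0]
    - [0, 0, 0]
    - [0, 0, 0]
    - [0, 0, 0]
  fingers: 1.0
  newtons: 70

```text
t: 12.67
ee_pos: [470.4, 221.2, 28.2]
orientation: [2.691, 1.621, 0.003]
ft_force: [-0.9, -0.1, 5.3]
opening: 0.698
grasp_force: 77.2
```

Run:
```python
from plant import *
s=sense();print(s["t"],s["ee_pos"],s["ft_force"],s["wrist_torque"].round(2),s["opening"],s["grasp_force"])
```

```text
12.6667 [470.3644872  221.24970815  28.16222123] [-0.854695   -0.08079687  5.28470313] [0.11 0.37 0.  ] 0.6975560685268457 77.16683506965637
```

Gripped at an opening of about 60 mm. Slow lift of 15 cm.

Emit:
step_arm:
  delta_pos:
    - [0, 0, -0.3]
    - [0, 0, -0.7]
    - [0, 0, -1.2]
    - [0, 0, -1.9]
    - [0, 0, -2.7]
    - [0, 0, -3.6]
    - [0, 0, -4.6]
    - [0, 0, -5.7]
    - [0, 0, -6.8]
    - [0, 0, -8]
    - [0, 0, -9.2]
    - [0, 0, -10.4]
    - [0, 0, -11.5]
    - [0, 0, -12.5]
    - [0, 0, -13.4]
    - [0, 0, -14.2]
    - [0, 0, -14.7]
    - [0, 0, -15]
    - [0, 0, -15.1]
    - [0, 0, -15.1]
  dr:
    - [0, 0, 0]
    - [0, 0, 0]
    - [0, 0, 0]
    - [0, 0, 0]
    - [0, 0, 0]
    - [0, 0, 0]
    - [0, 0, 0]
    - [0, 0, 0]
    - [0, 0, 0]
    - [0, 0, 0]
    - [0, 0, 0]
    - [0, 0, 0]
    - [0, 0, 0]
    - [0, 0, 0]
    - [0, 0, 0]
    - [0, 0, 0]
    - [0, 0, 0]
    - [0, 0, 0]
    - [0, 0, 0]
    - [0, 0, 0]

```text
t: 14.33
ee_pos: [469.5, 220.8, 177.8]
orientation: [-2.691, -1.62, 0.0]
ft_force: [0.8, 0.2, -7.5]
opening: 0.692
grasp_force: 76.7
```

Emit:
step_arm:
  delta_pos:
    - [0, 0, 0]
    - [0, 0, 0]
    - [0, 0, 0]
    - [0, 0, 0]
    - [0, 0, 0]
    - [0, 0, 0]
  dr:
    - [0, 0, 0]
    - [0, 0, 0]
    - [0, 0, 0]
    - [0, 0, 0]
    - [0, 0, 0]
    - [0, 0, 0]

```text
t: 14.83
ee_pos: [469.5, 220.8, 177.7]
orientation: [-2.691, -1.62, 0.0]
ft_force: [-0.0, -0.5, -6.9]
opening: 0.695
grasp_force: 76.7
```

Run:
```python
from plant import *
from h import *
s=sense();f=grab_frame("side");w=grab_frame("wrist");print(s["t"],s["ee_pos"],s["ft_force"],s["wrist_torque"].round(2),s["opening"],s["grasp_force"],s["qd"].round(3))
a=cv2.resize(f["image"][20:240,180:380,::-1],None,fx=2,fy=2,interpolation=2);b=w["image"][40:480,140:500,::-1]
cv2.imwrite("pics/w7.png",np.hstack([a,b]))
```

```text
14.8333 [469.52963624 220.7743326  177.73875504] [-0.04938847 -0.45225928 -6.9177231 ] [ 0.01 -0.04  0.06] 0.6945270789127398 76.69990539550781 [-0.001 -0.002  0.001  0.001  0.001  0.   ]
```

View pics/w7.png

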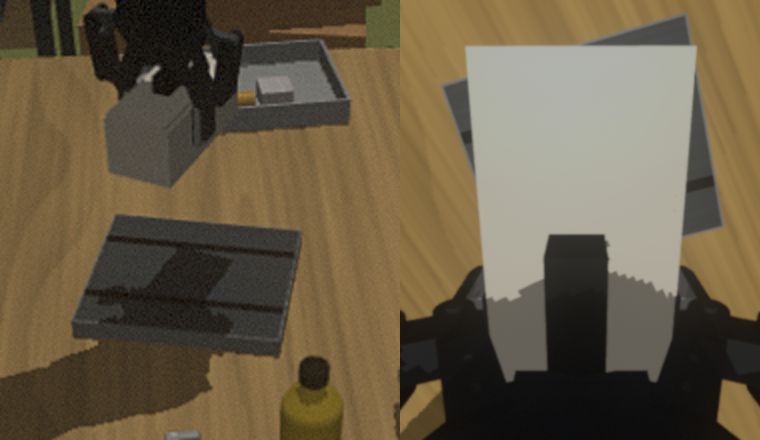

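The closed case hangs clear of the plate, held by its sides. The lid looks flush in the wrist view, the load is 6.9 N with almost no moment, and the arm is still. I'm handing it in.

```bash
python3 -c "
from plant import *
print(close_job())"
```

```text
the job is handed in; nothing more can be done
None
```

The lid is seated on the case, and the closed case was handed in held by its sides about 15 cm above the plate, looking level and steady; the hand-in returned no verdict.

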